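Square the panel blanks with the tapping paddle and hang it up

TASK

Take the white tapping paddle out of its slotted rest and, with the paddle only (no fingers on the plates), tap the untidy stack of four laminate plates into the corner of the squaring tray until all their edges are flush with one another and against both fences. Then hang the paddle by its window on the steel hook beside the bezel ring, without dislodging the ring or shifting the clock, the pin fixture or the spacer.

Things in the scene. Friction and masses are not known exactly. Their poses are not given: they have to be found in the camera images.
- tray: Fixed squaring tray: steel base 8 mm thick, x -85..56, y -105..81 mm, with two fences 14 mm thick, tops 48 mm above the bench: long fence, inner face at x +40 mm, y -55..79; short fence, inner face at y +65 mm, x -54..40. Sides -x and -y are open, no rim. Origin at bench height under the centre of a flush stack (a flush plate's centre is at tray x 0, y 0). x points roughly away from the robot.
- plate1_center (a point): Centre of loose smooth grey laminate plate 1 from the bottom of a stack of four equal plates lying flat on the tray: 80 (its x) x 130 (its y) x 8 mm, 0.085 to 0.15 kg. Starts 14 to 34 mm short of its flush place in tray x and 10 to 34 mm in tray y, turned up to 0.2 rad, each plate differently.
- plate2_center (a point): Centre of loose smooth grey laminate plate 2 from the bottom of a stack of four equal plates lying flat on the tray: 80 (its x) x 130 (its y) x 8 mm, 0.085 to 0.15 kg. Starts 14 to 34 mm short of its flush place in tray x and 10 to 34 mm in tray y, turned up to 0.2 rad, each plate differently.
- plate3_center (a point): Centre of loose smooth grey laminate plate 3 from the bottom of a stack of four equal plates lying flat on the tray: 80 (its x) x 130 (its y) x 8 mm, 0.085 to 0.15 kg. Starts 14 to 34 mm short of its flush place in tray x and 10 to 34 mm in tray y, turned up to 0.2 rad, each plate differently.
- plate4_center (a point): Centre of loose smooth grey laminate plate 4 from the bottom of a stack of four equal plates lying flat on the tray: 80 (its x) x 130 (its y) x 8 mm, 0.085 to 0.15 kg. Starts 14 to 34 mm short of its flush place in tray x and 10 to 34 mm in tray y, turned up to 0.2 rad, each plate differently.
- paddle_center (a point): Centre of the loose white tapping paddle, a flat plate 10 mm thick (its x), 129 mm tall (z up), 0.12 kg, both faces alike. Heights from its lower edge: blade 78 mm wide (y) from 0 to 45; window 36 mm wide, 45 to 81; solid grip tab 56 mm wide, 81 to 129; this point at 64.5. Starts upright in the slot of the rest, lower edge 10 mm above the bench; draw it straight up.
- paddle_eye (a point): Point at the middle of the top edge of the paddle's window (16.5 mm above the paddle's centre): the edge that rests on the hook. Axes as the paddle's.
- rest: Fixed dark wooden rest block 70 x 110 mm, 40 mm tall, with a slot 11.6 mm wide and 30 mm deep along its y that holds the paddle upright. Origin: centre of its underside. The rest and the hook stand may swap sides of the bench.
- hook_seat (a point): Point on top of the fixed hook's level wire (8 mm thick, along this point's x), 224 mm above the bench, where the paddle is to hang, faces square to the wire. The wire's open end at -x (towards the robot) turns up: tip at x -41, its top 14 mm above this point. Post 16 mm thick at x +95, no higher than the wire. Base plate 160 x 90 x 12 mm.
- bezel_center (a point): Loose chrome bezel ring, 108 mm outside, 90 mm inside, 10 mm thick, hanging on the wire with its plane square to the wire, about 60 mm beyond hook_seat towards the post. The point is the ring's centre. To be left hanging.
- clock: Loose cream-faced instrument clock lying face up, 88 mm across, 46 mm tall. Origin: centre of its underside. Bystander.
- pinfix: Loose brass pin fixture, block 66 x 76 x 24 mm with four upright pins, 54 mm tall in all. Origin: centre of its underside. Bystander.
- spacer: Loose green anodized spacer ring, 68 mm across, 45 mm tall. Origin: centre of its underside. Bystander.
There are look-alikes about, which are no part of the job. What is shaped like the part that bears plate2_center but red is not meant. What is shaped like the tray but pink is not meant.

How it is judged:
By the outcome, as a careful person would: the job done as asked, in the order asked, and still so for the second after the job is handed in, with the robot touching nothing.
It also fails if it takes over 64 s, if anything falls off the work surface, if the arm or the gripper's body presses on something with over 40 N, if the wrist force passes 120 N, or if a joint passes its speed limit or range.

ROBOT

A 7-joint arm with a two-finger parallel gripper is mounted at the origin on the work surface. World frame = base frame: x ahead of the robot, y to its left, z up, the work surface at z = 0. Lengths are in m, angles in rad, forces in N, time in s.
With the tool pointing down it reaches from about 0.425 to 0.925 m from the base axis. Payload 6.8 kg.
Tool frame: the origin (TCP) lies midway between the tips of the shut fingers; the grasp point (between the pads) lies 19 mm behind it; z points along the fingers, x is the direction in which the jaws open and shut, and the axes are right-handed (so a half turn about z gives the same grasp; the last joint's range is limited). The gripper opens to 85 mm and grips with 20 to 120 N. Pads are 22 mm wide; open, the fingers measure 114 mm over their backs; the gripper's body (76 mm by 85 mm) begins 54 mm behind the grasp point. The pads swing forward as they close: fully open they stand 13 mm farther back than shut.
Start: joints at [-1.441, 0.477, 0.022, 1.555, -0.011, 1.109, -0.083], TCP at [0.159, 0.656, 0.231] pointing down, gripper open.
Joint ranges: [-2.96, 2.96], [-0.34, 2.1], [-1.41, 1.46], [0.24, 2.44], [-1.37, 4.51], [0.17, 1.92], [-2.96, 2.96]. Speed limits (rad/s): [2.39, 2.39, 3.14, 3.14, 3.14, 3.14, 3.14].

INTERFACE

Orientations are given as a unit quaternion [w, x, y, z].
In Python, from station import * gives the robot as it stands.
- The arm moves only by the shell command python3 -m handwheel 'ROWS' [FORCE]. ROWS is JSON, a list of rows, each an object of numbers: "grip": the finger opening in cm, from 0 to 8.54; "tx", "ty", "tz": the shift along the tool's x, y, z in cm; "yaw": the turn about the tool's z in degrees. In form: [{"grip": .., "tx": .., "ty": .., "tz": .., "yaw": ..}, ...]. A call has 1 to 5 rows; each row shifts and turns the commanded pose from where the row before left it, along the tool's axes as they then stand; what a row does not reach is not made up. A row lasts 1/10 s, in which the tool goes at most 50 mm and 8.59 degrees, less where a joint would pass 70% of its speed; a pose out of reach is approached as far as the arm can. A call is refused whole if a number of a shift passes 5 or a number of a turn 8.59, either way. A call with a gripper value outside its range is refused whole. The fingers move at their own pace and stop on an object; FORCE is the grip in N (left out, the last holds). Time passes only in rows, so rows that do not move let the fingers close. It gives the time, the measured TCP pose, the force and the opening at its end, in the units of the state.
- get_obs(): the state, without advancing time (a new reading comes with each control period).
- read_camera(name): name is "side" or "top" or "wrist"; returns a dict with "image" (480x640x3 uint8, blue, green, red), "intrinsics" (3x3 intrinsics, pixels), "position" and "attitude" of the camera in the world; the wrist camera has in their place "hand_eye" (4x4, takes a point from camera to tool coordinates, whose origin is the TCP and whose axes are the tool frame's). Camera axes: x right, y down, z forward; pixel columns grow to the right and rows downward; lengths in m; the calibration is good to about 2 mm. A picture is of the moment at which its call begins: read the wrist's pose just before it. There is no depth.
- hand_in(): hands the job in, once; it reports no verdict.
The state is a dict: "t": time; "q": joint angles; "joint_vel": joint speeds; "joint_torque": joint torques, N m; "eef_pos": TCP position; "tool_rot": TCP orientation; "contact_force": force on the tool from outside, world axes, zero at the start; "torque": the same for the moment, N m; "gripper_width": opening from 0.0 (shut) to 1.0 (fully open).
Only numpy, scipy, OpenCV 4.12 (cv2) and the standard library are available. Lean on these libraries where they do the work, as an engineer would, in place of code of your own. Each camera call takes 0.05 s, during which the arm holds its last target. There are 200 camera calls.

## Working session

There is one attempt and no reset: what is moved stays moved. The work goes in short steps, Python scripts to look and compute and a shell command to move; the robot and the scene stay as the last step left them, time stands still between calls to the robot, and variables do not carry over. Pictures are saved under pics/ and viewed, about 8 in all and at most 12, crops included, and the job is handed in when it is done.

```bash
mkdir -p pics; ls
cat > h.py <<'E'
from station import *
import numpy as np, cv2
from scipy.spatial.transform import Rotation as R
def rot(q): return R.from_quat([q[1],q[2],q[3],q[0]]).as_matrix()
def cam(name):
    o=get_obs(); c=read_camera(name)
    if name=="wrist":
        T=np.eye(4);T[:3,:3]=rot(o["tool_rot"]);T[:3,3]=o["eef_pos"]; T=T@np.array(c["hand_eye"])
        return c["image"],np.array(c["intrinsics"]),T[:3,3],T[:3,:3]
    a=np.array(c["attitude"]); 
    return c["image"],np.array(c["intrinsics"]),np.array(c["position"]),(rot(a) if a.size==4 else a.reshape(3,3))
def px2w(c,u,v,z):
    d=c[3]@np.linalg.solve(c[1],[u,v,1]); return c[2]+d*(z-c[2][2])/d[2]
def w2px(c,p):
    q=c[1]@(c[3].T@(np.array(p)-c[2])); return q[:2]/q[2]
E
python3 - <<'E'
from h import *
import pickle
o=get_obs();print({k:np.round(v,3) for k,v in o.items()})
for n in ("top","side"):
    c=cam(n); cv2.imwrite(f"pics/{n}0.png",c[0]); pickle.dump(c,open(n+"0.pkl","wb")); print(n,c[1],c[2],c[3].round(3))
E
```

```text
pics
{'t': np.float64(0.0), 'q': array([-1.441,  0.478,  0.022,  1.556, -0.012,  1.109, -0.083]), 'joint_vel': array([ 0.   , -0.001,  0.   ,  0.   ,  0.   , -0.001, -0.001]), 'joint_torque': array([ 0.0000e+00, -5.9645e+01,  1.6080e+00, -2.8120e+01,  1.2000e-02,
        9.0000e-03, -0.0000e+00]), 'eef_pos': array([0.159, 0.655, 0.23 ]), 'tool_rot': array([ 0.001,  0.786,  0.618, -0.001]), 'contact_force': array([ 0.399,  0.317, -0.547]), 'torque': array([ 0.005, -0.015, -0.029]), 'gripper_width': np.float64(1.003)}
top [[574.38763431   0.         318.05415904]
 [  0.         574.38763431 240.89515819]
 [  0.           0.           1.        ]] [0.35642937 0.01978072 1.49841231] [[-0.02  -0.991  0.132]
 [-1.     0.02   0.005]
 [-0.007 -0.132 -0.991]]
side [[446.64481622   0.         324.4952205 ]
 [  0.         446.64481622 240.71811776]
 [  0.           0.           1.        ]] [0.01942604 0.51748957 0.5649939 ] [[-0.697 -0.34   0.631]
 [-0.717  0.334 -0.612]
 [-0.003 -0.879 -0.477]]
```

View pics/top0.png

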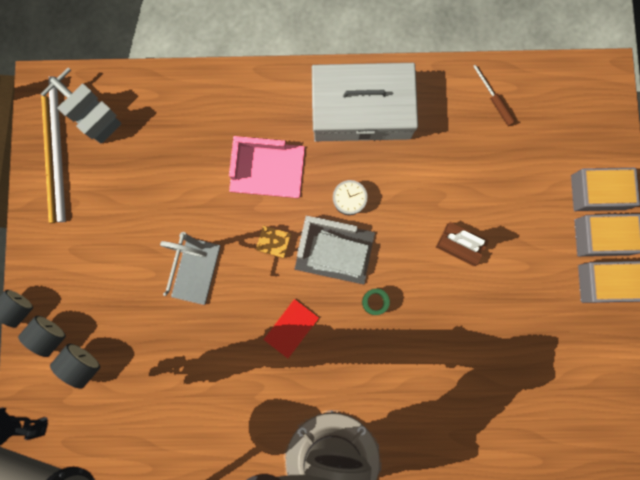

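View pics/side0.png

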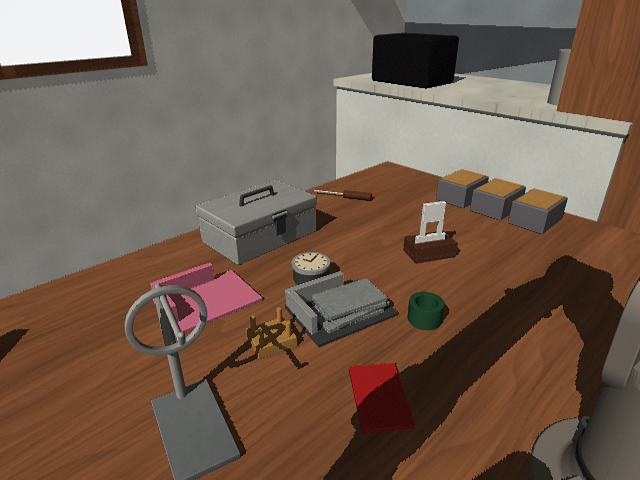

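Top view: the white paddle in its rest is at (465,240), the steel tray with grey plates at (337,250), the hook and ring at (190,255), the clock at (350,196), the pinfix at (273,241) and the spacer at (376,301). Look-alikes: pink tray (268,167) and red plate (292,327). Neither is meant. The grey tray at (337,250) holds the grey plates. I'll check this in a close crop.

Run:
```python
from h import *
import pickle
t=pickle.load(open("top0.pkl","rb"))
def crop(im,u,v,w,h,s):
    a=cv2.resize(im[v:v+h,u:u+w],None,fx=s,fy=s,interpolation=cv2.INTER_CUBIC)
    for i in range(0,w,10):
        cv2.line(a,(i*s,0),(i*s,6 if (u+i)%50 else 14),(0,255,255),1)
        if (u+i)%20==0: cv2.putText(a,str(u+i),(i*s,24),0,.4,(0,255,255),1)
    for i in range(0,h,10):
        cv2.line(a,(0,i*s),(6,i*s),(0,255,255),1)
        if (v+i)%20==0: cv2.putText(a,str(v+i),(8,i*s+4),0,.4,(0,255,255),1)
    return a
A=crop(t[0],290,210,90,80,5) #450x400
B=crop(t[0],430,215,70,60,5) #350x300
C=crop(t[0],150,225,80,60,5)
D=np.zeros((600,800,3),np.uint8);D[:400,:450]=A;D[:300,450:800]=B;D[300:600,400+0:800]=C
D[:400,:450]=A; D[300:,450:800]=C[:,:350]
cv2.imwrite("pics/crop1.png",D)
```

```text
(no output)
```

View pics/crop1.png

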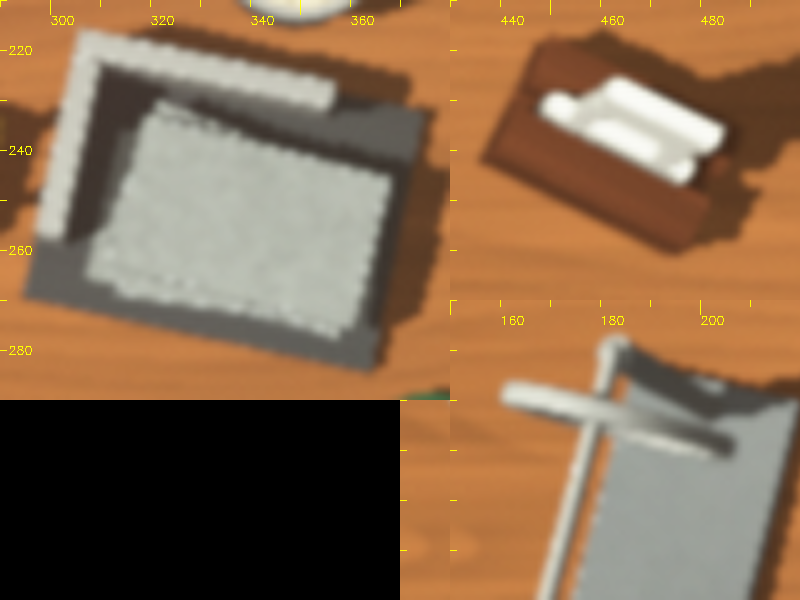

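The crop confirms the grey steel tray with grey plates on it (fence corner at 305,216), the white paddle in the rest (tab at 474,238), and the hook wire from the post at (182,234) toward (167,293).

```bash
cat >> h.py <<'E'
from scipy.optimize import least_squares
def fit2(c,pts,guess=(.5,0,0)):
    # pts: (u,v, lx,ly,z) mm -> planar pose x,y,yaw
    P=np.array(pts,float)
    W=np.array([px2w(c,u,v,z/1e3)[:2] for u,v,_,_,z in P]); L=P[:,2:4]/1e3
    def f(s): 
        C,S=np.cos(s[2]),np.sin(s[2]); return (L@np.array([[C,S],[-S,C]])+s[:2]-W).ravel()
    r=least_squares(f,guess); return r.x,(r.fun.reshape(-1,2)*1e3).round(1)
E
python3 - <<'E'
from h import *
import pickle
t=pickle.load(open("top0.pkl","rb"))
print("tray",*fit2(t,[(305.2,215.6,54,79,48),(357.4,226.4,54,-55,48),(297.4,257.2,-54,79,48),(310,222.4,40,65,48),(355.6,231.6,40,-55,48),(376,232.4,56,-105,8),(364.6,284.4,-85,-105,8),(294.4,269.4,-85,81,8)]))
print("rest",*fit2(t,[(448,222.6,35,55,40),(436,247,-35,55,40),(474.6,266,-35,-55,40)]))
print("tab",*fit2(t,[(463.4,230.2,5,28,139),(485.4,241,5,-28,139),(461,234.4,-5,28,139),(483.6,245.4,-5,-28,139)]))
for n,u,v,z in [("wirepost",182.4,234,.224),("wire tip",167,293,.238),("pin",273,241,.04),("clock",350,196,.046),("spacer",376,301,.045)]: print(n,px2w(t,u,v,z).round(3))
print("plate4", *fit2(t,[(322.4,230.4,40,65,40),(368,246,40,-65,40),(307,265.6,-40,65,40),(358,277.4,-40,-65,40)]))
o=get_obs();print(rot(o["tool_rot"]).round(3))
c=read_camera("wrist");print(c["hand_eye"],c["intrinsics"])
cv2.imwrite("pics/w0.png",c["image"])
E
```

```text
tray [ 0.54482019 -0.00827225 -0.22753821] [[-0.6 -1.9]
 [-0.   0.5]
 [ 0.9  0.9]
 [ 0.5 -0.3]
 [-0.3 -1.3]
 [ 1.3  2.2]
 [-0.6  0. ]
 [-1.3 -0.1]]
rest [ 0.53434776 -0.3389267  -0.49599369] [[-0.   0.6]
 [ 0.9  0.2]
 [-0.9 -0.9]]
tab [ 0.53756342 -0.3440888  -0.48716147] [[-1.1 -0.3]
 [-0.3  1.2]
 [ 0.  -1.8]
 [ 1.4  1. ]]
wirepost [0.548 0.33  0.224]
wire tip [0.416 0.359 0.238]
pin [0.553 0.142 0.04 ]
clock [ 0.665 -0.058  0.046]
spacer [ 0.395 -0.116  0.045]
plate4 [ 0.51398745 -0.02556918 -0.32563484] [[-5.1  8.2]
 [-3.9  0.7]
 [ 9.  -7.3]
 [ 0.  -1.5]]
[[ 0.236  0.972 -0.   ]
 [ 0.972 -0.236 -0.002]
 [-0.002  0.    -1.   ]]
[[ 9.99999426e-01  5.79643052e-04 -9.01587076e-04  3.35439123e-04]
 [-2.89319750e-04  9.55907933e-01  2.93666374e-01 -7.53720661e-02]
 [ 1.03205591e-03 -2.93665945e-01  9.55907552e-01 -1.42200435e-01]
 [ 0.00000000e+00  0.00000000e+00  0.00000000e+00  1.00000000e+00]] [[424.73161749   0.         315.13590931]
 [  0.         424.73161749 238.38863845]
 [  0.           0.           1.        ]]
```

```bash
cat >> h.py <<'E'
def head():
    M=rot(get_obs()["tool_rot"]); return np.degrees(np.arctan2(M[1,0],M[0,0]))
def plan(legs,p=None,h=None):
    "legs: (x,y,z,heading deg): print shift in present tool axes (cm), then yaw (deg)"
    o=get_obs(); p=np.array(o["eef_pos"]) if p is None else np.array(p); h=head() if h is None else h
    print("at",p.round(4),"h",round(h,2))
    for x,y,z,g in legs:
        d=(np.array([x,y,z])-p)*100; a=np.radians(h)
        print("tx %.2f ty %.2f tz %.2f | yaw %.2f"%(d[0]*np.cos(a)+d[1]*np.sin(a), d[0]*np.sin(a)-d[1]*np.cos(a), -d[2], h-g))
        p=np.array([x,y,z]);h=g
E
python3 -c "
from h import *
plan([(.159,.655,.32,76.4),(.545,.10,.32,-13),(.545,-.05,.22,-13)])"
```

```text
at [0.1589 0.6556 0.2306] h 76.38
tx -0.05 ty 0.02 tz -8.94 | yaw -0.02
tx -44.87 ty 50.57 tz -0.00 | yaw 89.40
tx 3.37 ty 14.62 tz 10.00 | yaw 0.00
```

```bash
m="python3 -m handwheel"
$m '[{"grip":8.5,"tz":-4.5},{"tz":-4.5},{"tx":-3.2,"ty":3.6},{"tx":-3.2,"ty":3.6},{"tx":-3.2,"ty":3.6}]'
$m '[{"tx":-3.2,"ty":3.6},{"tx":-3.2,"ty":3.6},{"tx":-3.2,"ty":3.6},{"tx":-3.2,"ty":3.6},{"tx":-3.2,"ty":3.6}]'
$m '[{"tx":-3.2,"ty":3.6},{"tx":-3.2,"ty":3.6},{"tx":-3.2,"ty":3.6},{"tx":-3.2,"ty":3.6},{"tx":-3.2,"ty":3.6}]'
$m '[{"tx":-3.2,"ty":3.6},{"yaw":8},{"yaw":8},{"yaw":8},{"yaw":8}]'
$m '[{"yaw":8},{"yaw":8},{"yaw":8},{"yaw":8},{"yaw":8}]'
$m '[{"yaw":8},{"yaw":8},{},{}]'
python3 -c "
from h import *
plan([(.545,-.05,.22,-13)]);print(get_obs()['t'],get_obs()['q'])"
```

```text
at [0.1589 0.6556 0.2306] h 76.38
tx -59.48 ty 54.14 tz 1.06 | yaw 89.38
0.15 [-1.4410831   0.47758774  0.02234761  1.55616408 -0.01147626  1.10930978
 -0.08311194]invalid input
invalid input
invalid input
invalid input
invalid input
invalid input
```

```bash
m="python3 -m handwheel"
$m '[{"grip":8.5,"tx":0,"ty":0,"tz":-4.5,"yaw":0},{"grip":8.5,"tx":0,"ty":0,"tz":-4.5,"yaw":0}]'
$m '[{"grip":8.5,"tx":0,"ty":0,"tz":0}]'
```

```text
t: 0.35
eef_pos: [0.1587, 0.6549, 0.3204]
tool_rot: [0.002, 0.786, 0.618, -0.002]
contact_force: [0.7, 0.8, -0.6]
gripper_width: 0.993invalid input
```

```bash
m="python3 -m handwheel"
$m '[{"grip":8.5,"tx":-3.2,"ty":3.6,"tz":0,"yaw":0},{"grip":8.5,"tx":-3.2,"ty":3.6,"tz":0,"yaw":0},{"grip":8.5,"tx":-3.2,"ty":3.6,"tz":0,"yaw":0},{"grip":8.5,"tx":-3.2,"ty":3.6,"tz":0,"yaw":0},{"grip":8.5,"tx":-3.2,"ty":3.6,"tz":0,"yaw":0}]' >/dev/null
$m '[{"grip":8.5,"tx":-3.2,"ty":3.6,"tz":0,"yaw":0},{"grip":8.5,"tx":-3.2,"ty":3.6,"tz":0,"yaw":0},{"grip":8.5,"tx":-3.2,"ty":3.6,"tz":0,"yaw":0},{"grip":8.5,"tx":-3.2,"ty":3.6,"tz":0,"yaw":0},{"grip":8.5,"tx":-3.2,"ty":3.6,"tz":0,"yaw":0}]' >/dev/null
$m '[{"grip":8.5,"tx":-3.2,"ty":3.6,"tz":0,"yaw":0},{"grip":8.5,"tx":-3.2,"ty":3.6,"tz":0,"yaw":0},{"grip":8.5,"tx":-3.2,"ty":3.6,"tz":0,"yaw":0},{"grip":8.5,"tx":-3.2,"ty":3.6,"tz":0,"yaw":0},{"grip":8.5,"tx":0,"ty":0,"tz":0,"yaw":8}]'
$m '[{"grip":8.5,"tx":0,"ty":0,"tz":0,"yaw":8},{"grip":8.5,"tx":0,"ty":0,"tz":0,"yaw":8},{"grip":8.5,"tx":0,"ty":0,"tz":0,"yaw":8},{"grip":8.5,"tx":0,"ty":0,"tz":0,"yaw":8},{"grip":8.5,"tx":0,"ty":0,"tz":0,"yaw":8}]' >/dev/null
$m '[{"grip":8.5,"tx":0,"ty":0,"tz":0,"yaw":8},{"grip":8.5,"tx":0,"ty":0,"tz":0,"yaw":8},{"grip":8.5,"tx":0,"ty":0,"tz":0,"yaw":8},{"grip":8.5,"tx":0,"ty":0,"tz":0,"yaw":8},{"grip":8.5,"tx":0,"ty":0,"tz":0,"yaw":8}]' 
python3 -c "
from h import *
plan([(.545,-.05,.22,-13)]);print(get_obs()['t'],get_obs()['q'])"
```

```text
t: 1.85
eef_pos: [0.546, 0.0939, 0.3215]
tool_rot: [0.002, 0.83, 0.558, -0.0]
contact_force: [-0.7, 0.5, -0.2]
gripper_width: 0.995
t: 2.85
eef_pos: [0.543, 0.1019, 0.3211]
tool_rot: [0.0, 0.995, -0.104, -0.0]
contact_force: [-0.3, 0.1, -0.0]
gripper_width: 0.999
at [0.543  0.1019 0.3211] h -11.95
tx 3.34 ty 14.82 tz 10.11 | yaw 1.05
2.85 [-0.83806211  0.21969326  0.64873485  1.77049342 -0.14187294  1.19897116
 -0.35767037]
```

```bash
m="python3 -m handwheel"
$m '[{"grip":8.5,"tx":0.6,"ty":3,"tz":2,"yaw":0},{"grip":8.5,"tx":0.6,"ty":3,"tz":2,"yaw":0},{"grip":8.5,"tx":0.6,"ty":3,"tz":2,"yaw":0},{"grip":8.5,"tx":0.6,"ty":3,"tz":2,"yaw":0},{"grip":8.5,"tx":0.6,"ty":3,"tz":2,"yaw":0}]'
$m '[{"grip":8.5,"tx":0,"ty":0,"tz":0,"yaw":0},{"grip":8.5,"tx":0,"ty":0,"tz":0,"yaw":0}]'
python3 - <<'E'
from h import *
import pickle
c=cam("wrist"); cv2.imwrite("pics/w1.png",c[0]); pickle.dump(c,open("w1.pkl","wb"))
E
```

```text
t: 3.35
eef_pos: [0.5421, -0.0521, 0.2204]
tool_rot: [-0.0, 0.995, -0.101, -0.0]
contact_force: [0.3, 0.7, -0.5]
gripper_width: 1.001
t: 3.55
eef_pos: [0.542, -0.0516, 0.2209]
tool_rot: [0.0, 0.995, -0.102, -0.001]
contact_force: [-0.4, 0.6, 0.6]
gripper_width: 0.995
```

View pics/w1.png

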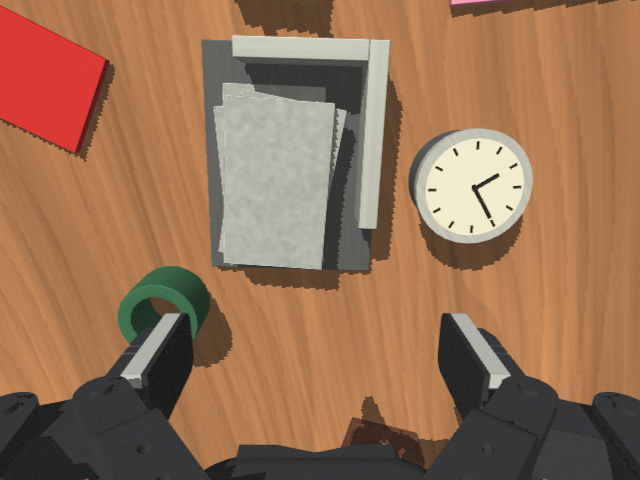

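Wrist view: the fence corner is at (389,40), its ends at (233,37) and (376,229), and the base corners at (213,268) and (370,272). The top plate has corners at (223,95), (335,104), (322,269) and (221,262). The spacer is at (165,305) and the clock at (475,187).

Run:
```python
from h import *
import pickle
c=pickle.load(open("w1.pkl","rb"))
s,e=fit2(c,[(389,40,54,79,48),(233,37,-54,79,48),(234,57,-54,65,48),(368,61,40,65,48),(376,229,54,-55,48),(359,226,40,-55,48),(202,40,-85,81,8),(213,268,-85,-105,8),(370,272,56,-105,8)]);print(s,e.tolist())
def tr(u,v,z):
    w=px2w(c,u,v,z)[:2]-s[:2];C,S=np.cos(s[2]),np.sin(s[2]);return (np.array([C*w[0]+S*w[1],-S*w[0]+C*w[1]])*1e3).round(1)
for n,u,v,z in [("p4",223,95,.04),("p4",335,104,.04),("p4",322,269,.04),("p4",221,262,.04),("low",215,107,.03),("low",346,110,.03),("spacer",158,307,.045),("clock",475,184,.046),("red",108,60,.008),("red",78,152,.008)]: print(n,tr(u,v,z))
t=pickle.load(open("top0.pkl","rb"));w=px2w(t,273,241,.03)[:2]-s[:2];print("pin",w)
plan([(.5276,-.3389,.27,-28.4),(.5365,-.342,.27,-28.4)])
```

```text
[ 0.54537097 -0.00993631 -0.22808971] [[1.3, 0.1], [-0.8, 1.2], [-1.3, -0.2], [0.7, -0.3], [1.2, -0.6], [-0.0, -2.5], [-0.9, 0.3], [-0.3, 0.8], [0.1, 1.1]]
p4 [-63.   40.7]
p4 [18.  36.5]
p4 [ 12.2 -91.8]
p4 [-69.8 -87.8]
low [-71.4  32.3]
low [26.9 32.4]
spacer [-122.4 -126.8]
clock [125.  -18.3]
red [-157.8   65. ]
red [-191.   -6.]
pin [0.00890481 0.15298118]
at [ 0.5426 -0.0505  0.2214] h -11.62
tx 4.34 ty 28.55 tz -4.86 | yaw 16.78
tx 0.93 ty -0.15 tz -0.00 | yaw 0.00
```

```bash
m="python3 -m handwheel"
$m '[{"grip":8.5,"tx":0.5,"ty":4.2,"tz":-1,"yaw":0},{"grip":8.5,"tx":0.5,"ty":4.2,"tz":-1,"yaw":0},{"grip":8.5,"tx":0.5,"ty":4.2,"tz":-1,"yaw":0},{"grip":8.5,"tx":0.5,"ty":4.2,"tz":-1,"yaw":0},{"grip":8.5,"tx":0.5,"ty":4.2,"tz":-1,"yaw":0}]'>/dev/null
$m '[{"grip":8.5,"tx":0.5,"ty":4.2,"tz":0,"yaw":0},{"grip":8.5,"tx":0.5,"ty":4.2,"tz":0,"yaw":0},{"grip":8.5,"tx":0.5,"ty":4.2,"tz":0,"yaw":0},{"grip":8.5,"tx":0,"ty":0,"tz":0,"yaw":8.4},{"grip":8.5,"tx":0,"ty":0,"tz":0,"yaw":8.4}]'
$m '[{"grip":8.5,"tx":0,"ty":0,"tz":0,"yaw":0},{"grip":8.5,"tx":0,"ty":0,"tz":0,"yaw":0}]'
python3 - <<'E'
from h import *
import pickle
print(head(),get_obs()['q'])
c=cam("wrist"); cv2.imwrite("pics/w2.png",c[0]); pickle.dump(c,open("w2.pkl","wb"))
E
```

```text
t: 4.6
eef_pos: [0.5143, -0.3891, 0.272]
tool_rot: [0.0, 0.969, -0.249, 0.001]
contact_force: [0.3, -0.6, 0.5]
gripper_width: 0.998
t: 4.8
eef_pos: [0.5152, -0.3869, 0.2715]
tool_rot: [-0.0, 0.97, -0.242, 0.0]
contact_force: [0.6, 0.3, -0.4]
gripper_width: 0.995
-28.060896332741052 [-0.01552135  0.49225948  0.81276006  1.62724417 -0.37962375  1.18710494
  0.39247795]
```

View pics/w2.png

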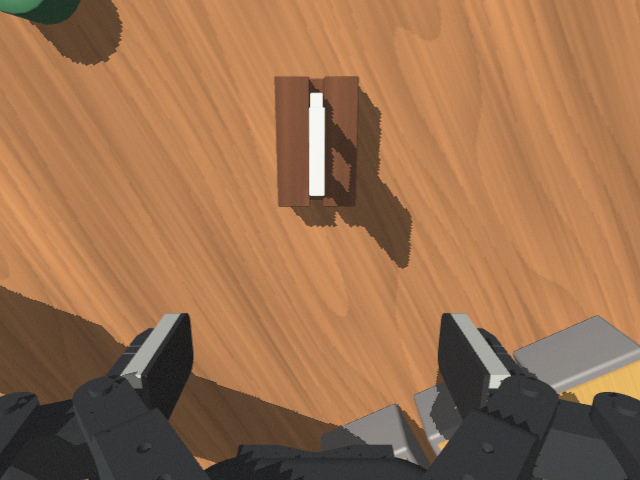

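The paddle tab's top runs from (309,108) to (324,196). The rest corners are (275,77), (357,77), (358,206) and (278,206), so it is nearly square to the tool.

Run:
```python
from h import *
import pickle
c=pickle.load(open("w2.pkl","rb"))
s,e=fit2(c,[(309,108,-5,28,139),(324,108,5,28,139),(324.5,196,5,-28,139),(309,195.5,-5,-28,139)]);print(s,np.degrees(s[2]),e.tolist())
r,e=fit2(c,[(275,77,-35,55,40),(357,77,35,55,40),(358,206,35,-55,40),(278,206,-35,-55,40)]);print(r,np.degrees(r[2]),e.tolist())
b=(s[:2]+r[:2])/2; h=np.degrees(r[2])
plan([(*b,.1,h)])
```

```text
[ 0.537902   -0.34544586 -0.48616475] -27.855188446285755 [[-0.1, 0.5], [0.6, 0.2], [-0.2, -0.2], [-0.2, -0.6]]
[ 0.53724233 -0.34806192 -0.47727958] -27.34610551793962 [[-0.7, 0.6], [1.8, 0.2], [-1.2, 0.4], [0.2, -1.3]]
at [ 0.5149 -0.3871  0.2715] h -28.1
tx 0.10 ty -4.62 tz 17.15 | yaw -0.75
```

```bash
m="python3 -m handwheel"
$m '[{"grip":8.5,"tx":0.1,"ty":-2.3,"tz":2,"yaw":-0.5},{"grip":8.5,"tx":0,"ty":-2.3,"tz":2,"yaw":0},{"grip":8.5,"tx":0,"ty":0,"tz":3.5,"yaw":0},{"grip":8.5,"tx":0,"ty":0,"tz":3.5,"yaw":0},{"grip":8.5,"tx":0,"ty":0,"tz":3.5,"yaw":0}]'
$m '[{"grip":8.5,"tx":0,"ty":0,"tz":2,"yaw":0},{"grip":8.5,"tx":0,"ty":0,"tz":1,"yaw":0},{"grip":8.5,"tx":0,"ty":0,"tz":0,"yaw":0}]'
python3 -c "
from h import *
plan([(.5376,-.3467,.096,-27.6)])"
```

```text
t: 5.35
eef_pos: [0.5375, -0.3469, 0.1255]
tool_rot: [-0.0, 0.971, -0.239, 0.001]
contact_force: [-0.6, -0.2, 0.2]
gripper_width: 0.993
t: 5.65
eef_pos: [0.5364, -0.3473, 0.0955]
tool_rot: [-0.0, 0.971, -0.24, -0.001]
contact_force: [-0.1, 0.0, 0.8]
gripper_width: 0.994
at [ 0.5364 -0.3473  0.0955] h -27.8
tx 0.08 ty -0.11 tz -0.05 | yaw -0.20
```

```bash
m="python3 -m handwheel"
$m '[{"grip":5,"tx":0.1,"ty":-0.1,"tz":0,"yaw":0},{"grip":3,"tx":0,"ty":0,"tz":0,"yaw":0},{"grip":0.5,"tx":0,"ty":0,"tz":0,"yaw":0},{"grip":0.5,"tx":0,"ty":0,"tz":0,"yaw":0},{"grip":0.5,"tx":0,"ty":0,"tz":0,"yaw":0}]' 70
$m '[{"grip":0.5,"tx":0,"ty":0,"tz":0,"yaw":0},{"grip":0.5,"tx":0,"ty":0,"tz":0,"yaw":0},{"grip":0.5,"tx":0,"ty":0,"tz":0,"yaw":0}]'
python3 -c "
from h import *
plan([(.5376,-.3467,.096,-27.6)])"
```

```text
t: 6.15
eef_pos: [0.538, -0.3478, 0.0967]
tool_rot: [-0.0, 0.97, -0.241, 0.0]
contact_force: [-0.9, -0.0, -0.4]
gripper_width: 0.137
t: 6.45
eef_pos: [0.5381, -0.3479, 0.0968]
tool_rot: [0.0, 0.97, -0.241, 0.0]
contact_force: [-0.4, 0.5, 5.2]
gripper_width: 0.104
at [ 0.5381 -0.3479  0.0968] h -27.93
tx -0.10 ty -0.09 tz 0.08 | yaw -0.33
```

```bash
m="python3 -m handwheel"
$m '[{"grip":0.5,"tx":0,"ty":0,"tz":-1,"yaw":0},{"grip":0.5,"tx":0,"ty":0,"tz":-2,"yaw":0},{"grip":0.5,"tx":0,"ty":0,"tz":-3,"yaw":0},{"grip":0.5,"tx":0,"ty":0,"tz":-3,"yaw":0},{"grip":0.5,"tx":0,"ty":0,"tz":-1,"yaw":0}]' 90
$m '[{"grip":0.5,"tx":0,"ty":0,"tz":0,"yaw":0}]'
python3 - <<'E'
from h import *
import pickle
print(np.std([get_obs()['eef_pos'] for _ in range(5)],0))
o=get_obs(); print(o['q'],o['gripper_width'])
c=cam("side"); cv2.imwrite("pics/s1.png",c[0][150:300,360:520])
T=np.array([.5454,-.0099]); a=-13.07*np.pi/180
def W(x,y): return T+np.array([np.cos(a)*x-np.sin(a)*y,np.sin(a)*x+np.cos(a)*y])/1e3
plan([(*W(-112,-25),.20,-13.07),(*W(-112,-25),.097,-13.07),(*W(-46,-25),.097,-13.07)])
E
```

```text
t: 6.95
eef_pos: [0.5388, -0.3489, 0.1994]
tool_rot: [0.001, 0.97, -0.241, 0.002]
contact_force: [0.1, -0.2, -1.5]
gripper_width: 0.106
t: 7.05
eef_pos: [0.5385, -0.3482, 0.1976]
tool_rot: [0.0, 0.97, -0.241, 0.001]
contact_force: [-0.8, -0.1, -0.9]
gripper_width: 0.107
[0. 0. 0.]
[-0.05700293  0.55413809  0.76718328  1.71437344 -0.43568618  1.04870884
  0.36956391] 0.10652958102250182
at [ 0.5378 -0.3475  0.196 ] h -27.92
tx -25.32 ty -24.90 tz -0.40 | yaw -14.85
tx 0.00 ty -0.00 tz 10.30 | yaw 0.00
tx 6.60 ty 0.00 tz -0.00 | yaw 0.00
```

View pics/s1.png

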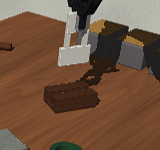

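The side crop shows the paddle clear of its rest, held upright by the tab.

```bash
m="python3 -m handwheel"
$m '[{"grip":0.5,"tx":-2.9,"ty":-3.2,"tz":0,"yaw":0},{"grip":0.5,"tx":-2.9,"ty":-3.2,"tz":0,"yaw":0},{"grip":0.5,"tx":-2.9,"ty":-3.2,"tz":0,"yaw":0},{"grip":0.5,"tx":-2.9,"ty":-3.2,"tz":0,"yaw":0},{"grip":0.5,"tx":-2.9,"ty":-3.2,"tz":0,"yaw":0}]'>/dev/null
$m '[{"grip":0.5,"tx":-2.9,"ty":-3.2,"tz":0,"yaw":0},{"grip":0.5,"tx":-2.9,"ty":-3.2,"tz":0,"yaw":0},{"grip":0.5,"tx":-2.9,"ty":-3.2,"tz":0,"yaw":0},{"grip":0.5,"tx":0,"ty":0,"tz":0,"yaw":-7.4},{"grip":0.5,"tx":0,"ty":0,"tz":0,"yaw":-7.4}]'
$m '[{"grip":0.5,"tx":0,"ty":0,"tz":0,"yaw":0},{"grip":0.5,"tx":0,"ty":0,"tz":0,"yaw":0}]'
cat >> h.py <<'E'
T=np.array([.5454,-.0099]); TA=-13.07
def W(x,y):
    a=np.radians(TA); return T+np.array([np.cos(a)*x-np.sin(a)*y,np.sin(a)*x+np.cos(a)*y])/1e3
def where():
    o=get_obs(); d=(np.array(o['eef_pos'][:2])-T)*1e3; a=np.radians(TA)
    print("t",o['t'],"tray xy",(np.cos(a)*d[0]+np.sin(a)*d[1]).round(1),(-np.sin(a)*d[0]+np.cos(a)*d[1]).round(1),"z",np.round(o['eef_pos'][2]*1e3,1),"h-TA",round(head()-TA,2),"F",np.round(o['contact_force'],1),"w",round(o['gripper_width'],3))
E
python3 -c "
from h import *
where();plan([(*W(-92,-25),.20,TA),(*W(-92,-25),.0973,TA)]);print(get_obs()['q'])"
```

```text
t: 8.1
eef_pos: [0.4512, -0.0104, 0.1948]
tool_rot: [0.0, 0.994, -0.109, -0.001]
contact_force: [0.0, -0.6, -1.8]
gripper_width: 0.104
t: 8.3
eef_pos: [0.452, -0.0131, 0.1955]
tool_rot: [0.0, 0.993, -0.116, -0.001]
contact_force: [0.3, 0.6, -1.0]
gripper_width: 0.104
t 8.3 tray xy -90.3 -24.3 z 195.5 h-TA -0.27 F [ 0.3  0.6 -1. ] w 0.104
at [ 0.452  -0.0131  0.1955] h -13.34
tx -0.17 ty 0.08 tz -0.45 | yaw -0.27
tx 0.00 ty -0.00 tz 10.27 | yaw 0.00
[-0.81889339  0.18284745  0.8069384   2.14281602 -0.1704428   0.88052019
 -0.14379151]
```

```bash
m="python3 -m handwheel"
$m '[{"grip":0.5,"tx":-0.2,"ty":0,"tz":3,"yaw":-0.3},{"grip":0.5,"tx":0,"ty":0,"tz":3,"yaw":0},{"grip":0.5,"tx":0,"ty":0,"tz":2,"yaw":0},{"grip":0.5,"tx":0,"ty":0,"tz":0,"yaw":0},{"grip":0.5,"tx":0,"ty":0,"tz":0,"yaw":0}]'
python3 -c "
from h import *
where()"
```

```text
t: 8.8
eef_pos: [0.4507, -0.0132, 0.1163]
tool_rot: [0.001, 0.994, -0.113, -0.0]
contact_force: [0.5, 0.6, -0.5]
gripper_width: 0.109
t 8.8 tray xy -91.5 -24.6 z 116.3 h-TA 0.08 F [ 0.5  0.6 -0.5] w 0.109
```

```bash
m="python3 -m handwheel"
$m '[{"grip":0.5,"tx":0,"ty":0,"tz":1,"yaw":0},{"grip":0.5,"tx":0,"ty":0,"tz":0.6,"yaw":0},{"grip":0.5,"tx":0,"ty":0,"tz":0.3,"yaw":0},{"grip":0.5,"tx":0,"ty":0,"tz":0,"yaw":0},{"grip":0.5,"tx":0,"ty":0,"tz":0,"yaw":0}]'
python3 -c "
from h import *
where()"
$m '[{"grip":0.5,"tx":0.6,"ty":0,"tz":0,"yaw":0},{"grip":0.5,"tx":0.6,"ty":0,"tz":0,"yaw":0},{"grip":0.5,"tx":0.5,"ty":0,"tz":0,"yaw":0},{"grip":0.5,"tx":0.5,"ty":0,"tz":0,"yaw":0},{"grip":0.5,"tx":0.5,"ty":0,"tz":0,"yaw":0}]'
$m '[{"grip":0.5,"tx":0.4,"ty":0,"tz":0,"yaw":0},{"grip":0.5,"tx":0.4,"ty":0,"tz":0,"yaw":0},{"grip":0.5,"tx":0.4,"ty":0,"tz":0,"yaw":0},{"grip":0.5,"tx":0.1,"ty":0,"tz":0,"yaw":0},{"grip":0.5,"tx":0,"ty":0,"tz":0,"yaw":0}]'
python3 -c "
from h import *
where()"
```

```text
t: 9.3
eef_pos: [0.4509, -0.0125, 0.0974]
tool_rot: [-0.0, 0.994, -0.112, 0.0]
contact_force: [0.9, 0.2, -1.4]
gripper_width: 0.106
t 9.3 tray xy -91.4 -23.9 z 97.4 h-TA 0.23 F [ 0.9  0.2 -1.4] w 0.106
t: 9.8
eef_pos: [0.4768, -0.0185, 0.097]
tool_rot: [-0.0, 0.994, -0.112, -0.001]
contact_force: [-2.7, 0.9, 0.0]
gripper_width: 0.105
t: 10.3
eef_pos: [0.4902, -0.0215, 0.0973]
tool_rot: [0.0, 0.994, -0.112, 0.0]
contact_force: [-1.4, -0.3, -0.7]
gripper_width: 0.106
t 10.3 tray xy -51.2 -23.8 z 97.3 h-TA 0.24 F [-1.4 -0.3 -0.7] w 0.106
```

```bash
m="python3 -m handwheel"
$m '[{"grip":0.5,"tx":-1.2,"ty":0,"tz":0,"yaw":0},{"grip":0.5,"tx":0,"ty":0,"tz":-3,"yaw":0},{"grip":0.5,"tx":0,"ty":0,"tz":-3,"yaw":0},{"grip":0.5,"tx":2.8,"ty":3.2,"tz":0,"yaw":0},{"grip":0.5,"tx":2.8,"ty":3.2,"tz":0,"yaw":0}]'
$m '[{"grip":0.5,"tx":0,"ty":3.2,"tz":0,"yaw":0},{"grip":0.5,"tx":0,"ty":0,"tz":0,"yaw":-8},{"grip":0.5,"tx":0,"ty":0,"tz":0,"yaw":-8},{"grip":0.5,"tx":0,"ty":0,"tz":0,"yaw":-8},{"grip":0.5,"tx":0,"ty":0,"tz":0,"yaw":-8}]' >/dev/null
$m '[{"grip":0.5,"tx":0,"ty":0,"tz":0,"yaw":-8},{"grip":0.5,"tx":0,"ty":0,"tz":0,"yaw":-8},{"grip":0.5,"tx":0,"ty":0,"tz":0,"yaw":-8},{"grip":0.5,"tx":0,"ty":0,"tz":0,"yaw":-8},{"grip":0.5,"tx":0,"ty":0,"tz":0,"yaw":-8}]' >/dev/null
$m '[{"grip":0.5,"tx":0,"ty":0,"tz":0,"yaw":-8},{"grip":0.5,"tx":0,"ty":0,"tz":0,"yaw":-8},{"grip":0.5,"tx":0,"ty":0,"tz":0,"yaw":0},{"grip":0.5,"tx":0,"ty":0,"tz":0,"yaw":0}]'
python3 - <<'E'
from h import *
import pickle
where();plan([(*W(-6,-118),.157,TA+90)]);print(get_obs()['q'])
c=cam("wrist"); cv2.imwrite("pics/w3.png",c[0]); pickle.dump(c,open("w3.pkl","wb"))
E
```

```text
t: 10.8
eef_pos: [0.5199, -0.0916, 0.1587]
tool_rot: [-0.001, 0.994, -0.109, 0.002]
contact_force: [0.9, -0.9, -0.6]
gripper_width: 0.104
t: 12.2
eef_pos: [0.5113, -0.1247, 0.1575]
tool_rot: [0.0, 0.794, 0.608, 0.0]
contact_force: [0.4, -0.3, -1.4]
gripper_width: 0.102
t 12.2 tray xy -7.3 -119.5 z 157.5 h-TA 88.02 F [ 0.4 -0.3 -1.4] w 0.102
at [ 0.5113 -0.1247  0.1575] h 74.95
tx 0.16 ty 0.12 tz 0.05 | yaw -1.98
[-0.18633365  0.33470481  0.37502358  2.00291964 -0.16389013  0.83155862
  1.58860828]
```

View pics/w3.png

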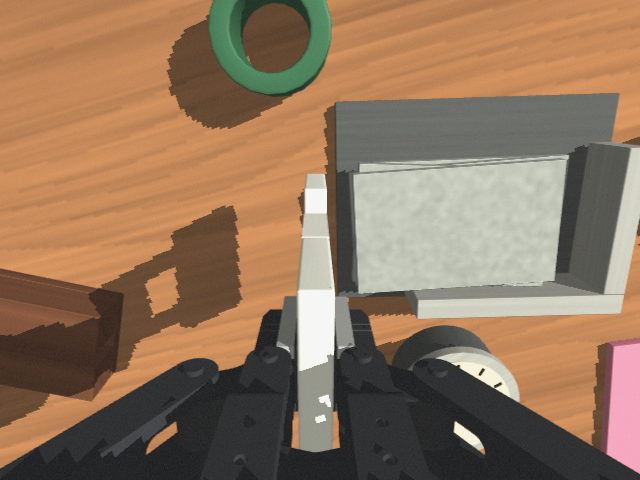

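The stack is now nearly square to the tray (top plate from (352,172) to (567,290)). The paddle, with its blade at (315,195), stands off the stack's -y end.

```bash
m="python3 -m handwheel"
$m '[{"grip":0.5,"tx":0,"ty":0.1,"tz":2.5,"yaw":-2},{"grip":0.5,"tx":0,"ty":0,"tz":2.5,"yaw":0},{"grip":0.5,"tx":0,"ty":0,"tz":0.9,"yaw":0},{"grip":0.5,"tx":0,"ty":0,"tz":0,"yaw":0},{"grip":0.5,"tx":0,"ty":0,"tz":0,"yaw":0}]'>/dev/null
python3 -c "
from h import *
where()"
$m '[{"grip":0.5,"tx":0.6,"ty":0,"tz":0,"yaw":0},{"grip":0.5,"tx":0.6,"ty":0,"tz":0,"yaw":0},{"grip":0.5,"tx":0.5,"ty":0,"tz":0,"yaw":0},{"grip":0.5,"tx":0.5,"ty":0,"tz":0,"yaw":0},{"grip":0.5,"tx":0.5,"ty":0,"tz":0,"yaw":0}]'
$m '[{"grip":0.5,"tx":0.4,"ty":0,"tz":0,"yaw":0},{"grip":0.5,"tx":0.4,"ty":0,"tz":0,"yaw":0},{"grip":0.5,"tx":0.4,"ty":0,"tz":0,"yaw":0},{"grip":0.5,"tx":0.4,"ty":0,"tz":0,"yaw":0},{"grip":0.5,"tx":0,"ty":0,"tz":0,"yaw":0}]'
python3 -c "
from h import *
where()"
```

```text
t 12.75 tray xy -5.6 -119.6 z 98.9 h-TA 90.19 F [ 1.6 -0.1 -1. ] w 0.105
t: 13.25
eef_pos: [0.5185, -0.0984, 0.0985]
tool_rot: [0.0, 0.782, 0.624, 0.0]
contact_force: [0.3, -1.5, -0.9]
gripper_width: 0.106
t: 13.75
eef_pos: [0.5221, -0.0824, 0.0983]
tool_rot: [-0.0, 0.781, 0.624, 0.0]
contact_force: [-0.6, -0.4, -0.6]
gripper_width: 0.108
t 13.75 tray xy -6.3 -75.9 z 98.3 h-TA 90.28 F [-0.6 -0.4 -0.6] w 0.108
```

```bash
m="python3 -m handwheel"
$m '[{"grip":0.5,"tx":0.3,"ty":0,"tz":0.1,"yaw":0},{"grip":0.5,"tx":0.2,"ty":0,"tz":0,"yaw":0},{"grip":0.5,"tx":0.1,"ty":0,"tz":0,"yaw":0},{"grip":0.5,"tx":0,"ty":0,"tz":0,"yaw":0}]'>/dev/null
python3 -c "
from h import *
where()"
$m '[{"grip":0.5,"tx":0.1,"ty":0,"tz":0,"yaw":0},{"grip":0.5,"tx":0,"ty":0,"tz":0,"yaw":0}]' >/dev/null
python3 -c "
from h import *
where()"
$m '[{"grip":0.5,"tx":0.1,"ty":0,"tz":0,"yaw":0},{"grip":0.5,"tx":0,"ty":0,"tz":0,"yaw":0}]' >/dev/null
python3 -c "
from h import *
where()"
```

```text
t 14.15 tray xy -6.1 -71.8 z 97.2 h-TA 90.18 F [ 1.  -5.6 -1.7] w 0.104
t 14.35 tray xy -6.1 -71.5 z 97.2 h-TA 90.15 F [-0.2 -6.5 -0.2] w 0.104
t 14.55 tray xy -6.1 -71.3 z 97.2 h-TA 90.13 F [-1.5 -9.1  0.2] w 0.102
```

```bash
m="python3 -m handwheel"
$m '[{"grip":0.5,"tx":0.2,"ty":0,"tz":0,"yaw":0},{"grip":0.5,"tx":0.2,"ty":0,"tz":0,"yaw":0},{"grip":0.5,"tx":0,"ty":0,"tz":0,"yaw":0},{"grip":0.5,"tx":0,"ty":0,"tz":0,"yaw":0}]'>/dev/null
python3 -c "
from h import *
where()"
$m '[{"grip":0.5,"tx":-0.8,"ty":0,"tz":0,"yaw":0},{"grip":0.5,"tx":-1.2,"ty":0,"tz":0,"yaw":0},{"grip":0.5,"tx":0,"ty":0,"tz":-3,"yaw":0},{"grip":0.5,"tx":0,"ty":0,"tz":-3.2,"yaw":0},{"grip":0.5,"tx":0,"ty":-3,"tz":0,"yaw":0}]'
$m '[{"grip":0.5,"tx":3,"ty":-3.2,"tz":0,"yaw":0},{"grip":0.5,"tx":3.5,"ty":0,"tz":0,"yaw":0},{"grip":0.5,"tx":2,"ty":0,"tz":0,"yaw":8},{"grip":0.5,"tx":0,"ty":0,"tz":0,"yaw":8},{"grip":0.5,"tx":0,"ty":0,"tz":0,"yaw":8}]'
$m '[{"grip":0.5,"tx":0,"ty":0,"tz":0,"yaw":8},{"grip":0.5,"tx":0,"ty":0,"tz":0,"yaw":8},{"grip":0.5,"tx":0,"ty":0,"tz":0,"yaw":8},{"grip":0.5,"tx":0,"ty":0,"tz":0,"yaw":8},{"grip":0.5,"tx":0,"ty":0,"tz":0,"yaw":8}]' >/dev/null
$m '[{"grip":0.5,"tx":0,"ty":0,"tz":0,"yaw":8},{"grip":0.5,"tx":0,"ty":0,"tz":0,"yaw":8},{"grip":0.5,"tx":0,"ty":0,"tz":0,"yaw":8},{"grip":0.5,"tx":0,"ty":0,"tz":0,"yaw":0},{"grip":0.5,"tx":0,"ty":0,"tz":0,"yaw":0}]' >/dev/null
python3 - <<'E'
from h import *
import pickle
where();plan([(*W(-68,-3),.157,TA)])
c=cam("wrist"); cv2.imwrite("pics/w4.png",c[0]); pickle.dump(c,open("w4.pkl","wb"))
E
```

```text
t 14.95 tray xy -6.2 -70.1 z 97.3 h-TA 90.02 F [ -2.9 -14.4   0.3] w 0.107
t: 15.45
eef_pos: [0.4967, -0.0846, 0.1634]
tool_rot: [0.003, 0.782, 0.624, 0.004]
contact_force: [-1.6, 0.4, -1.8]
gripper_width: 0.105
t: 15.95
eef_pos: [0.4785, 0.0074, 0.1593]
tool_rot: [-0.001, 0.895, 0.446, 0.0]
contact_force: [0.1, -0.9, -0.9]
gripper_width: 0.106
t 16.95 tray xy -68.8 0.6 z 159.3 h-TA 2.49 F [ 0.5  0.2 -1.2] w 0.101
at [0.4785 0.0062 0.1593] h -10.58
tx 0.07 ty 0.36 tz 0.23 | yaw 2.49
```

View pics/w4.png

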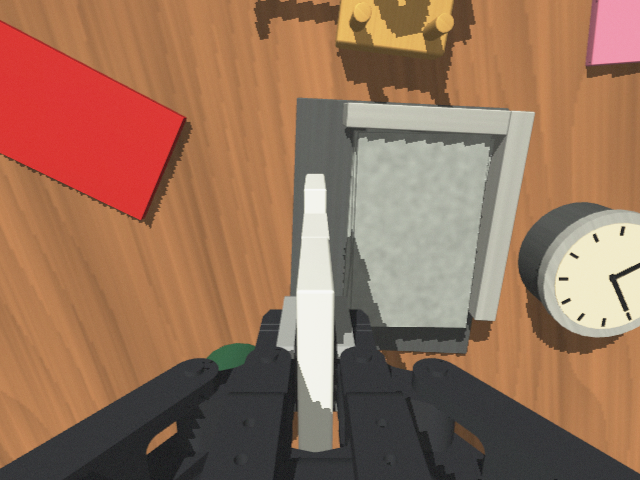

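The stack is against the short fence and a few mm short of the long fence.

```bash
m="python3 -m handwheel"
$m '[{"grip":0.5,"tx":0,"ty":0.3,"tz":2.7,"yaw":2.5},{"grip":0.5,"tx":0,"ty":0,"tz":2.5,"yaw":0},{"grip":0.5,"tx":0,"ty":0,"tz":1,"yaw":0},{"grip":0.5,"tx":0,"ty":0,"tz":0,"yaw":0},{"grip":0.5,"tx":0,"ty":0,"tz":0,"yaw":0}]'>/dev/null
python3 -c "
from h import *
where()"
$m '[{"grip":0.5,"tx":0.6,"ty":0,"tz":0,"yaw":0},{"grip":0.5,"tx":0.6,"ty":0,"tz":0,"yaw":0},{"grip":0.5,"tx":0.4,"ty":0,"tz":0,"yaw":0},{"grip":0.5,"tx":0.3,"ty":0,"tz":0,"yaw":0},{"grip":0.5,"tx":0,"ty":0,"tz":0,"yaw":0}]' >/dev/null
python3 -c "
from h import *
where()"
$m '[{"grip":0.5,"tx":0.3,"ty":0,"tz":0,"yaw":0},{"grip":0.5,"tx":0.2,"ty":0,"tz":0,"yaw":0},{"grip":0.5,"tx":0.2,"ty":0,"tz":0,"yaw":0},{"grip":0.5,"tx":0,"ty":0,"tz":0,"yaw":0}]' >/dev/null
python3 -c "
from h import *
where()"
```

```text
t 17.5 tray xy -68.1 -2.8 z 97.9 h-TA -0.22 F [ 1.1 -0.2 -0.3] w 0.108
t 18.0 tray xy -49.8 -2.9 z 97.2 h-TA -0.25 F [-0.9  1.5 -0.8] w 0.104
t 18.4 tray xy -44.3 -2.9 z 96.7 h-TA -0.25 F [-6.3  1.4  1.1] w 0.106
```

Press on, then a second light round in y and x.

```bash
m="python3 -m handwheel"
$m '[{"grip":0.5,"tx":0.2,"ty":0,"tz":0,"yaw":0},{"grip":0.5,"tx":0.2,"ty":0,"tz":0,"yaw":0},{"grip":0.5,"tx":0.2,"ty":0,"tz":0,"yaw":0},{"grip":0.5,"tx":0,"ty":0,"tz":0,"yaw":0},{"grip":0.5,"tx":0,"ty":0,"tz":0,"yaw":0}]' >/dev/null
python3 -c "
from h import *
where()"
$m '[{"grip":0.5,"tx":-0.8,"ty":0,"tz":0,"yaw":0},{"grip":0.5,"tx":-1.2,"ty":0,"tz":0,"yaw":0},{"grip":0.5,"tx":0,"ty":0,"tz":-3,"yaw":0},{"grip":0.5,"tx":0,"ty":0,"tz":-3,"yaw":0},{"grip":0.5,"tx":1.6,"ty":3,"tz":0,"yaw":0}]' >/dev/null
$m '[{"grip":0.5,"tx":2,"ty":3,"tz":0,"yaw":0},{"grip":0.5,"tx":2,"ty":3,"tz":0,"yaw":0},{"grip":0.5,"tx":0,"ty":0,"tz":0,"yaw":-8},{"grip":0.5,"tx":0,"ty":0,"tz":0,"yaw":-8},{"grip":0.5,"tx":0,"ty":0,"tz":0,"yaw":-8}]' >/dev/null
$m '[{"grip":0.5,"tx":0,"ty":0,"tz":0,"yaw":-8},{"grip":0.5,"tx":0,"ty":0,"tz":0,"yaw":-8},{"grip":0.5,"tx":0,"ty":0,"tz":0,"yaw":-8},{"grip":0.5,"tx":0,"ty":0,"tz":0,"yaw":-8},{"grip":0.5,"tx":0,"ty":0,"tz":0,"yaw":-8}]' >/dev/null
$m '[{"grip":0.5,"tx":0,"ty":0,"tz":0,"yaw":-8},{"grip":0.5,"tx":0,"ty":0,"tz":0,"yaw":-8},{"grip":0.5,"tx":0,"ty":0,"tz":0,"yaw":-8},{"grip":0.5,"tx":0,"ty":0,"tz":0,"yaw":0},{"grip":0.5,"tx":0,"ty":0,"tz":0,"yaw":0}]' >/dev/null
python3 - <<'E'
from h import *
where();plan([(*W(-3,-92),.157,TA+90)])
E
```

```text
t 18.9 tray xy -43.2 -3.1 z 95.6 h-TA -0.23 F [-14.3   3.7   6.2] w 0.106
t 20.9 tray xy -0.5 -93.3 z 157.6 h-TA 87.51 F [-0.9 -0.2 -2. ] w 0.104
at [ 0.5238 -0.1007  0.1576] h 74.44
tx 0.12 ty -0.25 tz 0.06 | yaw -2.49
```

```bash
m="python3 -m handwheel"
$m '[{"grip":0.5,"tx":0,"ty":-0.3,"tz":2.5,"yaw":-2.5},{"grip":0.5,"tx":0,"ty":0,"tz":2.5,"yaw":0},{"grip":0.5,"tx":0,"ty":0,"tz":0.9,"yaw":0},{"grip":0.5,"tx":0,"ty":0,"tz":0,"yaw":0},{"grip":0.5,"tx":0,"ty":0,"tz":0,"yaw":0}]'>/dev/null
python3 -c "
from h import *
where()"
$m '[{"grip":0.5,"tx":0.6,"ty":0,"tz":0,"yaw":0},{"grip":0.5,"tx":0.6,"ty":0,"tz":0,"yaw":0},{"grip":0.5,"tx":0.4,"ty":0,"tz":0,"yaw":0},{"grip":0.5,"tx":0.3,"ty":0,"tz":0,"yaw":0},{"grip":0.5,"tx":0.2,"ty":0,"tz":0,"yaw":0}]' >/dev/null
$m '[{"grip":0.5,"tx":0.2,"ty":0,"tz":0,"yaw":0},{"grip":0.5,"tx":0.2,"ty":0,"tz":0,"yaw":0},{"grip":0.5,"tx":0.1,"ty":0,"tz":0,"yaw":0},{"grip":0.5,"tx":0,"ty":0,"tz":0,"yaw":0}]' >/dev/null
python3 -c "
from h import *
where()"
$m '[{"grip":0.5,"tx":0.2,"ty":0,"tz":0,"yaw":0},{"grip":0.5,"tx":0.2,"ty":0,"tz":0,"yaw":0},{"grip":0.5,"tx":0,"ty":0,"tz":0,"yaw":0},{"grip":0.5,"tx":0,"ty":0,"tz":0,"yaw":0}]' >/dev/null
python3 -c "
from h import *
where()"
```

```text
t 21.4 tray xy -3.2 -93.0 z 99.0 h-TA 90.18 F [ 0.1  0.5 -0.9] w 0.105
t 22.3 tray xy -3.9 -68.9 z 98.4 h-TA 90.16 F [-1.5 -4.9  1.3] w 0.107
t 22.7 tray xy -4.0 -68.1 z 98.4 h-TA 90.03 F [ -3.3 -12.8   3. ] w 0.107
```

```bash
m="python3 -m handwheel"
$m '[{"grip":0.5,"tx":-0.8,"ty":0,"tz":0,"yaw":0},{"grip":0.5,"tx":-1.2,"ty":0,"tz":0,"yaw":0},{"grip":0.5,"tx":0,"ty":0,"tz":-3,"yaw":0},{"grip":0.5,"tx":0,"ty":0,"tz":-3.2,"yaw":0},{"grip":0.5,"tx":0,"ty":-3,"tz":0,"yaw":0}]' >/dev/null
$m '[{"grip":0.5,"tx":3,"ty":-3.4,"tz":0,"yaw":0},{"grip":0.5,"tx":3.5,"ty":0,"tz":0,"yaw":0},{"grip":0.5,"tx":1.5,"ty":0,"tz":0,"yaw":8},{"grip":0.5,"tx":0,"ty":0,"tz":0,"yaw":8},{"grip":0.5,"tx":0,"ty":0,"tz":0,"yaw":8}]' >/dev/null
$m '[{"grip":0.5,"tx":0,"ty":0,"tz":0,"yaw":8},{"grip":0.5,"tx":0,"ty":0,"tz":0,"yaw":8},{"grip":0.5,"tx":0,"ty":0,"tz":0,"yaw":8},{"grip":0.5,"tx":0,"ty":0,"tz":0,"yaw":8},{"grip":0.5,"tx":0,"ty":0,"tz":0,"yaw":8}]' >/dev/null
$m '[{"grip":0.5,"tx":0,"ty":0,"tz":0,"yaw":8},{"grip":0.5,"tx":0,"ty":0,"tz":0,"yaw":8},{"grip":0.5,"tx":0,"ty":0,"tz":0,"yaw":8},{"grip":0.5,"tx":0,"ty":0,"tz":0,"yaw":2.3},{"grip":0.5,"tx":0,"ty":0,"tz":0,"yaw":0}]' >/dev/null
python3 - <<'E'
from h import *
where();plan([(*W(-66,-3),.157,TA)])
E
```

```text
t 24.7 tray xy -68.5 -2.9 z 160.2 h-TA -0.03 F [ 0.7  0.2 -2. ] w 0.107
at [0.478  0.0028 0.1602] h -13.1
tx 0.25 ty 0.01 tz 0.32 | yaw -0.03
```

```bash
m="python3 -m handwheel"
$m '[{"grip":0.5,"tx":0,"ty":0,"tz":2.7,"yaw":0},{"grip":0.5,"tx":0,"ty":0,"tz":2.5,"yaw":0},{"grip":0.5,"tx":0,"ty":0,"tz":1,"yaw":0},{"grip":0.5,"tx":0,"ty":0,"tz":0,"yaw":0}]'>/dev/null
$m '[{"grip":0.5,"tx":0.6,"ty":0,"tz":0,"yaw":0},{"grip":0.5,"tx":0.6,"ty":0,"tz":0,"yaw":0},{"grip":0.5,"tx":0.5,"ty":0,"tz":0,"yaw":0},{"grip":0.5,"tx":0.3,"ty":0,"tz":0,"yaw":0},{"grip":0.5,"tx":0.2,"ty":0,"tz":0,"yaw":0}]' >/dev/null
$m '[{"grip":0.5,"tx":0.2,"ty":0,"tz":0,"yaw":0},{"grip":0.5,"tx":0.2,"ty":0,"tz":0,"yaw":0},{"grip":0.5,"tx":0.2,"ty":0,"tz":0,"yaw":0},{"grip":0.5,"tx":0.2,"ty":0,"tz":0,"yaw":0},{"grip":0.5,"tx":0,"ty":0,"tz":0,"yaw":0}]' >/dev/null
python3 -c "
from h import *
where()"
$m '[{"grip":0.5,"tx":-0.8,"ty":0,"tz":0,"yaw":0},{"grip":0.5,"tx":-1.5,"ty":0,"tz":0,"yaw":0},{"grip":0.5,"tx":0,"ty":0,"tz":-4,"yaw":0},{"grip":0.5,"tx":0,"ty":0,"tz":-4,"yaw":0},{"grip":0.5,"tx":0,"ty":0,"tz":-4,"yaw":0}]' >/dev/null
$m '[{"grip":0.5,"tx":-2,"ty":3,"tz":0,"yaw":0},{"grip":0.5,"tx":0,"ty":3,"tz":0,"yaw":0},{"grip":0.5,"tx":0,"ty":3,"tz":0,"yaw":0},{"grip":0.5,"tx":0,"ty":0,"tz":0,"yaw":0},{"grip":0.5,"tx":0,"ty":0,"tz":0,"yaw":0}]' >/dev/null
python3 - <<'E'
from h import *
import pickle
where()
c=cam("wrist"); pickle.dump(c,open("w5.pkl","wb")); cv2.imwrite("pics/w5.png",c[0])
print([w2px(c,[*W(x,y),.04]).round() for x,y in [(-40,65),(40,-65)]])
u=np.array([w2px(c,[*W(x,y),.04]) for x in(-95,60) for y in (-110,85)]);a=np.maximum(u.min(0),0).astype(int);b=u.max(0).astype(int);print(a,b)
k=c[0][a[1]:b[1],a[0]:b[0]];s=min(800/k.shape[1],600/k.shape[0]);cv2.imwrite("pics/w5c.png",cv2.resize(k,None,fx=s,fy=s,interpolation=cv2.INTER_CUBIC));print(s)
E
```

```text
t 26.1 tray xy -43.6 -3.4 z 96.8 h-TA -0.05 F [-10.2   3.6   3.1] w 0.109
t 27.1 tray xy -81.0 -93.7 z 218.6 h-TA -0.16 F [-0.1  0.4 -1.2] w 0.106
[array([377., -24.]), array([476., 172.])]
[293   0] [531 229]
2.6200873362445414
```

View pics/w5c.png

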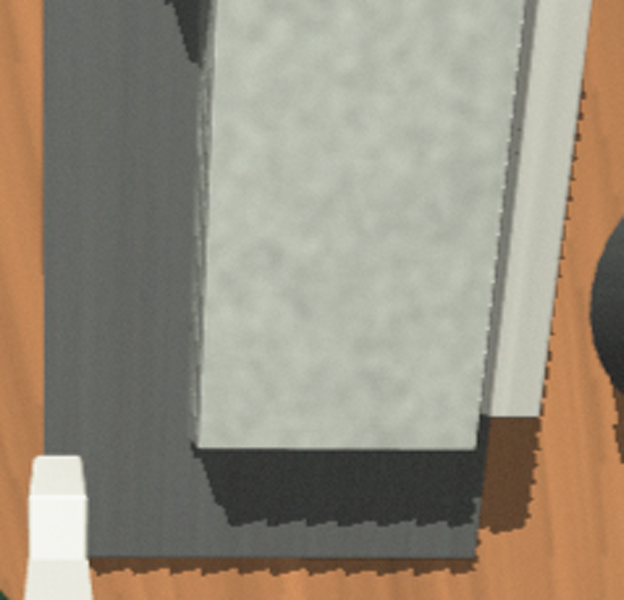

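Run:
```python
from h import *
import pickle
c=pickle.load(open("w5.pkl","rb"));im=c[0]
T0=[w2px(c,[*W(-40,y),z]).round(1).tolist() for y in (0,-65) for z in (.04,.008)];print(T0)
T1=[w2px(c,[*W(40,y),z]).round(1).tolist() for y in (0,-55) for z in (.04,.048)];print(T1)
s=cam("side")[0]
u=[w2px(pickle.load(open("side0.pkl","rb")),[*W(x,y),.03]).round().tolist() for x,y in [(-40,65),(-40,-65),(40,-65)]];print(u)
A=cv2.resize(im[60:180,360:400],None,fx=5,fy=5,interpolation=cv2.INTER_CUBIC) #200x600
B=cv2.resize(im[165:185,360:480],None,fx=5,fy=5,interpolation=cv2.INTER_CUBIC) #600x100
C=cv2.resize(s[270:350,280:400],None,fx=5,fy=5,interpolation=cv2.INTER_CUBIC) #600x400
D=np.zeros((600,800,3),np.uint8);D[:,:200]=A;D[:100,200:]=B;D[150:550,200:]=C
D=cv2.convertScaleAbs(D,alpha=1.2);cv2.imwrite("pics/z6.png",D)
```

```text
[[372.9, 80.2], [367.5, 82.7], [369.7, 172.0], [364.9, 166.4]]
[[485.7, 79.9], [490.2, 79.2], [477.2, 158.3], [481.2, 159.6]]
[[313.0, 318.0], [368.0, 297.0], [346.0, 279.0]]
```

View pics/z6.png

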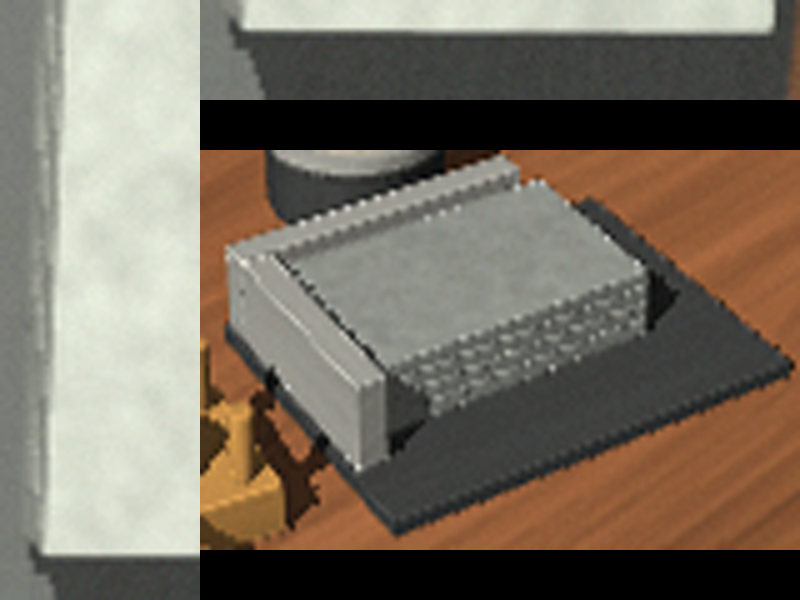

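Both close views agree with a flush stack: the plate edges lie within 1 px of the predicted flush lines, and the stack's side is one plane in the side view. Next is the hook.

```bash
m="python3 -m handwheel"
$m '[{"grip":0.5,"tx":0,"ty":0,"tz":-4,"yaw":0},{"grip":0.5,"tx":0,"ty":0,"tz":-4,"yaw":0},{"grip":0.5,"tx":0,"ty":0,"tz":-4.2,"yaw":0},{"grip":0.5,"tx":-1.1,"ty":-4.3,"tz":0,"yaw":0},{"grip":0.5,"tx":-1.1,"ty":-4.3,"tz":0,"yaw":0}]' >/dev/null
$m '[{"grip":0.5,"tx":-1.1,"ty":-4.3,"tz":0,"yaw":0},{"grip":0.5,"tx":-1.1,"ty":-4.3,"tz":0,"yaw":0},{"grip":0.5,"tx":-1.1,"ty":-4.3,"tz":0,"yaw":0},{"grip":0.5,"tx":-1.1,"ty":-4.3,"tz":0,"yaw":0},{"grip":0.5,"tx":-1.1,"ty":-4.3,"tz":0,"yaw":0}]' >/dev/null
$m '[{"grip":0.5,"tx":-1,"ty":-4.3,"tz":0,"yaw":0},{"grip":0.5,"tx":0,"ty":0,"tz":0,"yaw":0},{"grip":0.5,"tx":0,"ty":0,"tz":0,"yaw":0}]'
python3 - <<'E'
from h import *
import pickle
print(head(),get_obs()['q'])
c=cam("wrist"); pickle.dump(c,open("w7.pkl","wb")); cv2.imwrite("pics/w7.png",c[0])
E
```

```text
t: 28.5
eef_pos: [0.4376, 0.2742, 0.3396]
tool_rot: [0.001, 0.994, -0.112, -0.0]
contact_force: [0.8, -0.1, -0.7]
gripper_width: 0.102
-12.892333103038364 [-0.94015868  0.11806496  0.28819737  1.80220725 -0.03493186  1.22765831
 -0.86707224]
```

View pics/w7.png

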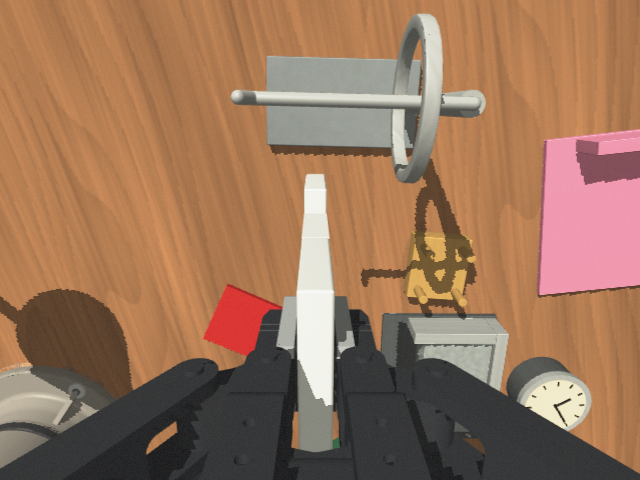

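The wire runs from the tip (238,97) through (405,101) to the post (477,103). The ring hangs at about (420,98). The paddle in hand is plumb.

Run:
```python
from h import *
import pickle
c=pickle.load(open("w7.pkl","rb"));t=pickle.load(open("top0.pkl","rb"))
tip=px2w(c,238,97,.232);a=px2w(c,265,98.5,.22);b=px2w(c,405,101.5,.22);po=px2w(c,477,103,.222)
print(tip,a,b,po,np.linalg.norm(tip-po)*1e3)
d=(b-a)[:2];g=np.degrees(np.arctan2(d[1],d[0]));e=(po-tip)[:2];g2=np.degrees(np.arctan2(e[1],e[0]));print(g,g2)
ring=[px2w(c,u,v,.228)[:2] for u,v in ((425,15),(408,181))]
ux=e/np.linalg.norm(e)
ex=(tip[:2]+41e-3*ux+po[:2]-95e-3*ux)/2; print("seat",ex, "from top:", px2w(t,167,293,.232)[:2]+.041*ux)
# ring top at wire
print("ring x", (px2w(c,430,101,.229)[:2]-ex)@ux*1e3)
h=np.radians((g+g2)/2);ux=np.array([np.cos(h),np.sin(h)]);
bs=ex-.07*ux
plan([(*bs,.34,np.degrees(h)),(*bs,.2508,np.degrees(h)),(*ex,.2508,np.degrees(h)),(*ex,.2298,np.degrees(h))])
```

```text
[0.41319478 0.36258743 0.232     ] [0.42639454 0.35895804 0.22      ] [0.50598842 0.33904783 0.22      ] [0.54631141 0.32895621 0.222     ] 137.66297757437374
-14.044194483279863 -14.178771767527053
seat [0.45357562 0.35238542] from top: [0.45611382 0.35062989]
ring x 66.4025127223274
at [0.4381 0.2727 0.3398] h -13.05
tx -7.29 ty -8.25 tz -0.02 | yaw 1.06
tx 0.00 ty -0.00 tz 8.92 | yaw 0.00
tx 7.00 ty 0.00 tz -0.00 | yaw 0.00
tx 0.00 ty -0.00 tz 2.10 | yaw 0.00
```

```bash
m="python3 -m handwheel"
$m '[{"grip":0.5,"tx":-2.4,"ty":-2.7,"tz":0,"yaw":0},{"grip":0.5,"tx":-2.4,"ty":-2.7,"tz":0,"yaw":0},{"grip":0.5,"tx":-2.5,"ty":-2.8,"tz":0,"yaw":1},{"grip":0.5,"tx":0,"ty":0,"tz":3,"yaw":0},{"grip":0.5,"tx":0,"ty":0,"tz":3,"yaw":0}]' >/dev/null
$m '[{"grip":0.5,"tx":0,"ty":0,"tz":2.9,"yaw":0},{"grip":0.5,"tx":0,"ty":0,"tz":0,"yaw":0},{"grip":0.5,"tx":0,"ty":0,"tz":0,"yaw":0},{"grip":0.5,"tx":0,"ty":0,"tz":0,"yaw":0}]'
python3 - <<'E'
from h import *
ex=np.array([.4536,.3524]);h=-14.1;ux=np.array([np.cos(np.radians(h)),np.sin(np.radians(h))])
bs=ex-.07*ux
plan([(*bs,.2508,h),(*ex,.2508,h)])
c=cam("side");cv2.imwrite("pics/s8.png",c[0])
u=w2px(c,[*bs,.2]);v=w2px(c,[*ex,.224]);print(u,v)
x,y=np.clip(((u+v)/2).astype(int)-[100,75],0,[440,330]);cv2.imwrite("pics/s8c.png",cv2.resize(c[0][y:y+150,x:x+200],None,fx=4,fy=4,interpolation=cv2.INTER_CUBIC))
E
```

```text
t: 29.45
eef_pos: [0.387, 0.3692, 0.2532]
tool_rot: [-0.001, 0.992, -0.123, 0.001]
contact_force: [1.0, -0.1, -1.2]
gripper_width: 0.104
at [0.387  0.3692 0.2532] h -14.19
tx -0.13 ty 0.01 tz 0.24 | yaw -0.09
tx 7.00 ty -0.00 tz -0.00 | yaw 0.00
[190.73789174 373.00954364] [171.89966991 321.26715533]
```

View pics/s8c.png

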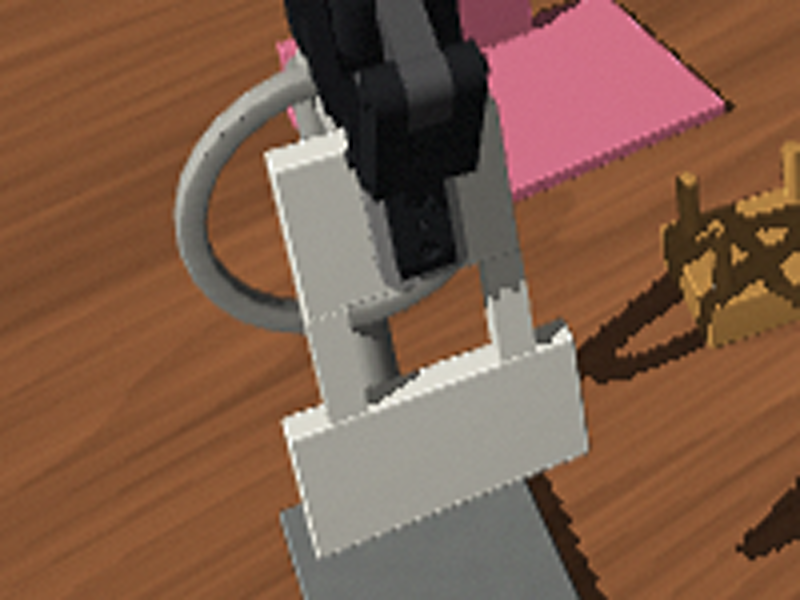

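The side crop shows the paddle in front of the hook. Its blade's lower corners are at crop (318,557) and (588,452), and the tab's top left at (267,153). I'll compare these with the expected upright pose.

Run:
```python
from h import *
o=get_obs();c=cam("side");p=np.array(o['eef_pos']);M=rot(o['tool_rot'])
bs=np.array([.3856,.3695]);u=w2px(c,[*bs,.2]);v=w2px(c,[.4536,.3524,.224]);off=np.clip(((u+v)/2).astype(int)-[100,75],0,[440,330])
low=p[2]-.0868
def q(lx,ly,h): # ly in paddle y
    w=p+M[:,0]*lx-M[:,1]*ly; w[2]=low+h; return ((w2px(c,w)-off)*4).round()
for s in(-5e-3,5e-3): print(s,[q(s,.039,0),q(s,-.039,0),q(s,.028,.129),q(s,.039,.045),q(s,-.039,.045)])
```

```text
-0.005 [array([318., 556.]), array([590., 447.]), array([271., 168.]), array([288., 436.]), array([574., 332.])]
0.005 [array([310., 530.]), array([579., 425.]), array([262., 146.]), array([280., 412.]), array([562., 310.])]
```

Prediction and picture agree within about 1 px, so the grip has not slipped. Sliding the window over the wire.

```bash
m="python3 -m handwheel"
$m '[{"grip":0.5,"tx":0.7,"ty":0,"tz":0.2,"yaw":0},{"grip":0.5,"tx":0.8,"ty":0,"tz":0,"yaw":0},{"grip":0.5,"tx":0.8,"ty":0,"tz":0,"yaw":0},{"grip":0.5,"tx":0.8,"ty":0,"tz":0,"yaw":0},{"grip":0.5,"tx":0,"ty":0,"tz":0,"yaw":0}]'
$m '[{"grip":0.5,"tx":0.8,"ty":0,"tz":0,"yaw":0},{"grip":0.5,"tx":0.8,"ty":0,"tz":0,"yaw":0},{"grip":0.5,"tx":0.8,"ty":0,"tz":0,"yaw":0},{"grip":0.5,"tx":0.8,"ty":0,"tz":0,"yaw":0},{"grip":0.5,"tx":0.5,"ty":0,"tz":0,"yaw":0}]'
$m '[{"grip":0.5,"tx":0,"ty":0,"tz":0,"yaw":0},{"grip":0.5,"tx":0,"ty":0,"tz":0,"yaw":0}]'
python3 - <<'E'
from h import *
plan([(.4536,.3524,.2298,-14.1)]);print(get_obs()['q'])
E
```

```text
t: 30.05
eef_pos: [0.4176, 0.3605, 0.2493]
tool_rot: [0.0, 0.992, -0.124, 0.0]
contact_force: [0.0, 0.4, -1.1]
gripper_width: 0.105
t: 30.55
eef_pos: [0.4529, 0.3519, 0.2493]
tool_rot: [0.0, 0.992, -0.123, 0.0]
contact_force: [0.6, -0.2, -1.3]
gripper_width: 0.102
t: 30.75
eef_pos: [0.4518, 0.3523, 0.2492]
tool_rot: [0.0, 0.992, -0.123, -0.0]
contact_force: [-0.1, -0.2, -0.9]
gripper_width: 0.103
at [0.4518 0.3523 0.2492] h -14.13
tx 0.18 ty -0.05 tz 1.94 | yaw -0.03
[-0.96312628  0.2940924   0.23779001  1.79795903 -0.07859879  1.05896269
 -0.94316897]
```

Lower gently until the wire takes the weight (force z rising).

```bash
m="python3 -m handwheel"
$m '[{"grip":0.5,"tx":0.1,"ty":0,"tz":0.6,"yaw":0},{"grip":0.5,"tx":0,"ty":0,"tz":0.6,"yaw":0},{"grip":0.5,"tx":0,"ty":0,"tz":0.4,"yaw":0},{"grip":0.5,"tx":0,"ty":0,"tz":0,"yaw":0},{"grip":0.5,"tx":0,"ty":0,"tz":0,"yaw":0}]'
$m '[{"grip":0.5,"tx":0,"ty":0,"tz":0.2,"yaw":0},{"grip":0.5,"tx":0,"ty":0,"tz":0,"yaw":0}]'
$m '[{"grip":0.5,"tx":0,"ty":0,"tz":0.1,"yaw":0},{"grip":0.5,"tx":0,"ty":0,"tz":0,"yaw":0}]'
```

```text
t: 31.25
eef_pos: [0.4527, 0.352, 0.2331]
tool_rot: [0.0, 0.992, -0.123, -0.0]
contact_force: [-0.1, 0.2, -0.8]
gripper_width: 0.107
t: 31.45
eef_pos: [0.4528, 0.352, 0.2312]
tool_rot: [-0.0, 0.992, -0.123, -0.0]
contact_force: [0.3, -0.8, -1.4]
gripper_width: 0.106
t: 31.65
eef_pos: [0.4528, 0.352, 0.2303]
tool_rot: [-0.0, 0.992, -0.123, -0.0]
contact_force: [0.1, 1.3, -0.8]
gripper_width: 0.106
```

```bash
m="python3 -m handwheel"
$m '[{"grip":0.5,"tx":0,"ty":0,"tz":0.1,"yaw":0},{"grip":0.5,"tx":0,"ty":0,"tz":0,"yaw":0}]' | sed -n '2p;4p'
$m '[{"grip":0.5,"tx":0,"ty":0,"tz":0.1,"yaw":0},{"grip":0.5,"tx":0,"ty":0,"tz":0,"yaw":0}]'| sed -n '2p;4p'
$m '[{"grip":0.5,"tx":0,"ty":0,"tz":0.05,"yaw":0},{"grip":0.5,"tx":0,"ty":0,"tz":0,"yaw":0}]'| sed -n '2p;4p'
```

```text
eef_pos: [0.4529, 0.3521, 0.2296]
contact_force: [-0.7, -0.9, 1.0]
eef_pos: [0.453, 0.3522, 0.2295]
contact_force: [-1.7, -2.4, 8.6]
eef_pos: [0.453, 0.3522, 0.2294]
contact_force: [-3.8, -2.7, 9.3]
```

```bash
m="python3 -m handwheel"
$m '[{"grip":0.5,"tx":0,"ty":0,"tz":-0.15,"yaw":0},{"grip":0.5,"tx":0,"ty":0,"tz":0,"yaw":0}]' 25| sed -n '2p;4p;5p'
$m '[{"grip":1.2,"tx":0,"ty":0,"tz":0,"yaw":0},{"grip":1.5,"tx":0,"ty":0,"tz":0,"yaw":0},{"grip":1.9,"tx":0,"ty":0,"tz":0,"yaw":0},{"grip":2.4,"tx":0,"ty":0,"tz":0,"yaw":0},{"grip":2.4,"tx":0,"ty":0,"tz":0,"yaw":0}]'
$m '[{"grip":2.4,"tx":0,"ty":0,"tz":0,"yaw":0},{"grip":2.4,"tx":0,"ty":0,"tz":-0.3,"yaw":0},{"grip":2.4,"tx":0,"ty":0,"tz":-0.6,"yaw":0},{"grip":2.4,"tx":0,"ty":0,"tz":-1,"yaw":0},{"grip":2.4,"tx":0,"ty":0,"tz":-1,"yaw":0}]'
$m '[{"grip":2.4,"tx":0,"ty":0,"tz":-2,"yaw":0},{"grip":2.4,"tx":0,"ty":0,"tz":-2,"yaw":0},{"grip":2.4,"tx":0,"ty":0,"tz":-3,"yaw":0},{"grip":2.4,"tx":0,"ty":0,"tz":-3,"yaw":0},{"grip":2.4,"tx":0,"ty":0,"tz":0,"yaw":0}]'
python3 - <<'E'
from h import *
S=cam("side");t=cam("top")
v=w2px(S,[.4536,.3524,.2]);x,y=np.clip(v.astype(int)-[100,75],0,[440,330])
D=np.zeros((600,800,3),np.uint8)
D[:450,:400]=cv2.resize(S[0][250:475,100:300],None,fx=2,fy=2)
D[:450,400:]=cv2.resize(S[0][220:445,230:430],None,fx=2,fy=2) if 0 else cv2.resize(t[0][180:320,150:400],(400,224))[0:224].repeat(1,0) if 0 else np.vstack([cv2.resize(t[0][180:306,160:385],(400,224)),cv2.resize(S[0][240:366,260:485],(400,226))])
cv2.imwrite("pics/f9.png",D[:450])
E
```

```text
eef_pos: [0.453, 0.3522, 0.2296]
contact_force: [-0.7, 0.2, 4.2]
gripper_width: 0.105
t: 32.95
eef_pos: [0.4529, 0.352, 0.2292]
tool_rot: [0.0, 0.992, -0.123, -0.0]
contact_force: [-0.1, -0.2, 0.2]
gripper_width: 0.28
t: 33.45
eef_pos: [0.453, 0.3521, 0.2595]
tool_rot: [-0.0, 0.992, -0.123, 0.0]
contact_force: [-0.6, 1.4, 0.1]
gripper_width: 0.282
t: 33.95
eef_pos: [0.4547, 0.3532, 0.364]
tool_rot: [-0.004, 0.992, -0.123, 0.003]
contact_force: [0.0, -0.1, 0.6]
gripper_width: 0.281
```

The picture limit is reached, so I check by numbers: the white paddle against its predicted outline, and the surroundings against the first images.

```bash
m="python3 -m handwheel"
$m '[{"grip":2.4,"tx":0,"ty":0,"tz":-1,"yaw":0},{"grip":2.4,"tx":0,"ty":0,"tz":0,"yaw":0},{"grip":2.4,"tx":0,"ty":0,"tz":0,"yaw":0}]' | head -2
cat > chk.py <<'E'
from h import *
import pickle
S=cam("side");t=cam("top");s0=pickle.load(open("side0.pkl","rb"));t0=pickle.load(open("top0.pkl","rb"))
h=np.radians(-14.1);ux=np.array([np.cos(h),np.sin(h),0]);uy=np.array([-np.sin(h),np.cos(h),0]);seat=np.array([.4532,.3523,.224])
def poly(x): return np.array([w2px(S,seat+ux*x+uy*y+[0,0,z]) for y,z in [(.028,.048),(-.028,.048),(-.028,-.036),(-.039,-.036),(-.039,-.081),(.039,-.081),(.039,-.036),(.028,-.036)]])
m=np.zeros(S[0].shape[:2],np.uint8)
for x in (-.005,.005): cv2.fillPoly(m,[poly(x).round().astype(int)],255)
w=S[0].astype(int);mn,mx=w.min(2),w.max(2)
d0=np.abs(w-s0[0].astype(int)).max(2)
white=((mx-mn<22)&(mn>120)&(d0>25)).astype(np.uint8); white[:230]=0
n,l,st,ce=cv2.connectedComponentsWithStats(white);
for i in np.argsort(-st[1:,4])[:3]+1: print("white",st[i],ce[i].round())
i=np.argmax(st[1:,4])+1
print("overlap of blob in mask",(m[l==i]>0).mean(),"mask box",cv2.boundingRect(m))
def shift(a,b,box,n):
    x,y,ww,hh=box;T=cv2.cvtColor(a[0],6)[y:y+hh,x:x+ww];R_=cv2.cvtColor(b[0],6)[y-6:y+hh+6,x-6:x+ww+6]
    r=cv2.matchTemplate(R_,T,5);_,v,_,p=cv2.minMaxLoc(r);print(n,"score %.2f"%v,"shift",p[0]-6,p[1]-6)
shift(s0,S,(122,282,30,70),"ring side-left");shift(s0,S,(288,250,46,32),"clock side");shift(s0,S,(245,310,55,50),"pin side");shift(s0,S,(405,288,42,45),"spacer side")
shift(t0,t,(330,178,42,40),"clock top");shift(t0,t,(252,224,42,36),"pin top");shift(t0,t,(358,286,36,32),"spacer top")
E
python3 chk.py
```

```text
t: 34.35
eef_pos: [0.4528, 0.352, 0.368]
white [ 138  281   78  105 3728] [173. 333.]
white [205 333   7   8  23] [208. 336.]
white [196 329   5   6  18] [198. 332.]
overlap of blob in mask 0.976931330472103 mask box (139, 279, 75, 107)
ring side-left score 0.65 shift 0 0
clock side score 0.95 shift 0 0
pin side score 0.86 shift 0 0
spacer side score 1.00 shift 0 0
clock top score 0.99 shift 0 0
pin top score 0.91 shift 0 0
spacer top score 1.00 shift 0 0
```

```bash
python3 -c "
from h import *
print(hand_in()); where()"
```

```text
the job is handed in; nothing more can be done
None
the job is handed in; nothing more can be done
```

The four plates are tapped into the tray corner and the paddle hangs by its window on the steel hook. I handed the job in at about 34.5 s of the 64 s. No verdict came back.

**What I did:** I drew the paddle straight up out of its rest by the tab. I tapped the stack with the blade only, x, y, x, y, x, with at most about 15 N read. Then I slid the window over the upturned tip and lowered until the wire took the weight, at tool height 0.2296 m against 0.2298 m expected. I opened the fingers and lifted clear.

**Last checks:**
- **Plates:** before hanging the paddle, the stack's edges lay within about 1 px of the predicted flush lines. Its side was a single plane in the side view. The short-fence contact was judged by that and by the felt stop, not seen directly.
- **Paddle:** the hanging paddle's outline covers the predicted pose, with 98% overlap.
- **Bystanders:** the clock, pin fixture and spacer show no shift against the first images.
- **Ring:** no shift, but the match score was only 0.65. I put that down to the paddle now partly hiding it, so this is the weakest check.
- **Not seen:** the last picture was refused at the limit of 12, so the final state was checked by image code only. After the hand-in the state could not be read.

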